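Start the locked benchtop oven with its key

ROBOT

A 6-joint arm with a two-finger parallel gripper is mounted at the origin on the work surface. World frame = base frame: x ahead of the robot, y to its left, z up, the work surface at z = 0. Lengths are in mm, angles in rad, forces in N, time in s.
With the tool pointing down it reaches from about 400 to 925 mm from the base axis. Payload 12.5 kg.
Tool frame: the origin (TCP) lies at the very end of the fingers, on their centre line; the grasp point (between the pads) lies 19 mm behind it; z points along the fingers, y is the line along which they close (so a half turn about z gives the same grasp; the last joint's range is limited). The gripper opens to 95 mm and grips with 3 to 60 N. Pads are 20 mm wide; open, the fingers measure 119 mm over their backs; the gripper's body (75 mm by 180 mm) begins 59 mm behind the grasp point.
Start: joints at [-1.275, 0.491, 1.559, -0, 1.092, -0.106], TCP at [244.446, -575.233, 214.661] pointing down, gripper open.
Joint ranges: [-3.1, 3.1], [-0.84, 2.19], [0.05, 2.79], [-1.13, 4.28], [0.06, 2.93], [-2.69, 2.69]. Speed limits (rad/s): [2.22, 2.22, 2.79, 3.14, 3.14, 3.14].

INTERFACE

Orientations are given as [roll, pitch, yaw] about the fixed x, y, z axes, in that order (R = Rz(yaw) Ry(pitch) Rx(roll)).
In Python, from cell import state, read_camera, camera_info, job_done gives the robot as it stands.
- The arm moves only by the shell command python3 -m handwheel FILE, which reads ROWS from the file FILE. ROWS is a JSON list of rows, 1 to 5 of them, each of 5 numbers: dx, dy, dz in normalised numbers (1 is 600 mm), then a turn about the tool's z in fractions of the full range, 1 being pi rad, then the opening from 0.0 (shut) to 1.0 (fully open); each row is the pose to reach, as a shift and turn from the pose commanded when the command began, along the tool's axes at that moment; what a row does not reach only later rows make up. A row lasts 1/12 s, in which the tool goes at most 41.7 mm and 0.125 rad, less where a joint would pass 70% of its speed; a pose out of reach is approached as far as the arm can. The fingers move at their own pace and stop on an object; the grip force is fixed at half the most. Time passes only in rows, so rows that do not move let the fingers close. It prints the time, the measured TCP pose, the force, the opening and the grip force at its end. Input that does not fit is refused with a message, and nothing moves.
- state(): the state, without advancing time (a new reading comes with each control period).
- read_camera(name): name is "scene" or "top" or "wrist"; returns (picture, depth): 480x640x3 uint8, red, green, blue; 480x640 float32, mm along the optical axis (not along the pixel's ray), 0 where there is no reading.
- camera_info(name): a dict with "vertical_fov" (degrees; the focal length in pixels is half the picture's height over the tangent of half this angle, whatever the lens; pixels are square), "cx", "cy" (the principal point, pixels), "origin" and "attitude" of the camera in the world. Camera axes: x right, y down, z forward; pixel columns grow to the right and rows downward; lengths in mm; the calibration is good to about 2 mm. A picture is of the moment at which its call begins: read the wrist's pose just before it. camera_info takes no time and is no camera call; for the wrist camera it gives the pose at the moment of the call.
- job_done(): hands the job in; it is judged then, once.
The state is a dict: "t": time; "joints": joint angles; "qvel": joint speeds; "tau": joint torques, N m; "eef_pos": TCP position; "tcp_rot": TCP orientation; "ft_force": force on the tool from outside, world axes, zero at the start; "moment": the same for the moment, N m; "opening": opening from 0.0 (shut) to 1.0 (fully open); "grip_force": force on a finger pad.
Only numpy, scipy, OpenCV 4.12 (cv2) and the standard library are available. Lean on these libraries where they do the work, as an engineer would, in place of code of your own. Each camera call takes 0.05 s, during which the arm holds its last target. There are 200 camera calls.

TASK

Push the benchtop oven's drop-down door up until it is fully shut. Then take the oven key, the one with the wide flat grip, out of the key stand, push it fully home into the key switch on top of the oven (its pins are sticky, so it needs wiggling on the way in), and only then turn it a quarter turn clockwise. The switch springs back, so finish while still gripping the key and holding it turned; leave the other two keys in the stand, and do not move the paper cup or the spatula lying by it.

Things in the scene. Friction and masses are not known exactly. Their poses are not given: they have to be found in the camera images.
- oven_door (a joint): opening angle of the oven's bottom-hinged door, rad: 0 = shut (upright, at a stop), grows as its top swings down towards the robot; starts at 0.35 to 0.8. Stiff: it stays where it is left, 5 to 9 N at the handle moves it. Door 310 wide, 165 high, 15 mm thick, 0.6 kg; shut, its top edge is 15 mm below the oven's top
- oven_door_hinge (a point): point on the door's hinge line, mid-width at the lower edge of its outer face, 26 mm above the table. It turns with the door; with the door shut its axes are the oven's: x into the oven, y along the hinge line, z up the door
- oven_door_handle (a point): middle of the door's level steel bar handle, 100 mm long, 11 mm thick, 35 mm in front of the door's face. In the axes of oven_door_hinge it lies at x -35, z +134 mm. Closed fingers pointing down can push it from the robot's side along its arc, best with the fingertips about 8 mm below the bar's middle. The door's top edge is 31 mm above the bar
- oven: steel benchtop oven fixed on the table, 300 deep (x), 440 wide (y), 205 mm high; origin at the centre of its underside, x axis level, pointing away from the door (which is on the robot's side). On its top, 50 mm behind the front and 165 mm from the middle towards -y, is the key switch: a black box 56 x 56 x 38 mm with a steel lock cylinder in its top
- keyway (a point): mouth of the key slot, on the lock's vertical axis at the top face of the steel cylinder (26 x 28 mm), 245 mm above the table, 2 mm proud of the black box. z up; slot 16 mm long along y, 5.5 mm wide along x, 34 mm deep, no funnel. Turns with the cylinder
- pin_upper (a joint): how far the upper pin is pushed back, m: 0 = sticking 4.5 mm into the slot from its +y end, nose 16 to 18 mm below the mouth, 0.006 = quite out of the way. Its upper face slopes only 26 degrees; it slides with 3 N of friction and stays back
- pin_lower (a joint): the same for the lower pin, on the slot's -y end, its nose 26 to 28 mm below the mouth. Pushed straight down the key jams on each pin, 20 to 30 N and more; rocking it 1 to 2 mm to and fro along the slot (y) while stepping down about 1 mm at a time works it past with under 10 N
- lock (a joint): angle of the lock cylinder, rad: 0 = at rest, grows clockwise seen from above, stop at 1.6 (a quarter turn). A spring turns it back, 0.08 N m per rad. The key has about 0.15 rad of play in the slot, so turn the key 0.15 to 0.2 rad further than a quarter. It can also be turned with the key only part way in, but that does not count
- oven_key: oven key, blade down in the stand, 30 to 65 g; works either way round. Origin at the blade's tip, z up the key. Steel blade 14 wide (y), 4 thick (x), 32 mm long, last 5 mm tapered to 12 x 2; black collar 24 (y) x 10 (x), z 32 to 42; black flat grip 40 wide (y), 10 thick (x), z 42 to 78 mm. Fully home, the collar's underside lies on the cylinder's top, the tip 32 mm below keyway
- key_grip (a point): point on the oven key's axis near the middle of its flat grip, 62 mm above the tip (70 mm above the table in the stand); same axes as the key. Pinch it here across its 10 mm thickness (along x), from above
- stand: wooden key stand fixed to the table, 60 (x) x 210 (y) x 40 mm high, origin at the centre of its underside; three upright slots 17 (y) x 6 (x), 36 mm deep, at y -65, 0 and +65 mm, one key in each in any order, collar on the stand's top, about 1 mm of play, tip 8 mm above the table
- round_key: another key in the stand, same blade and collar, head an upright black cylinder 24 mm in diameter, 28 mm tall; origin at the blade's tip. Leave it there
- square_key: another key in the stand, same blade and collar, head a slim black square post 16 x 16 x 26 mm; origin at the blade's tip. Leave it there
- cup: paper cup, 80 mm across, 95 mm high, loose, behind the key stand; origin at the centre of its underside
- spatula: kitchen spatula lying flat on the table, loose, pointing away from the robot, between the oven and the key stand
There are look-alikes about, which are no part of the job. Of the things that look like the stand, take the one that is farthest from the robot's base at the start. What is shaped like the oven_key but purple or red is not meant.

How it is judged:
By the outcome, as a careful person would: the job done as asked, in the order asked, and still so for the second after the job is handed in, while the arm keeps its last pose, push and grip.
It also fails if it takes over 72 s, if anything falls off the work surface, if the arm or the gripper's body presses on something with over 40 N, if the wrist force passes 120 N, or if a joint passes its speed limit or range.

## Working session

There is one attempt and no reset: what is moved stays moved. The work goes in short steps, Python scripts to look and compute and a shell command to move; the robot and the scene stay as the last step left them, time stands still between calls to the robot, and variables do not carry over. Pictures are saved under pics/ and viewed, at most 10 in all, crops included, and the job is handed in when it is done.

```bash
mkdir -p pics; cat > h.py <<'E'
import numpy as np, cv2
from cell import state, read_camera, camera_info
from scipy.spatial.transform import Rotation as R
def cam(n):
    i=camera_info(n); p,d=read_camera(n); return p,d,i
def Rm(i):
    a=np.array(i["attitude"]); return a if a.shape==(3,3) else R.from_euler('xyz',a).as_matrix()
def pts(d,i):
    f=240/np.tan(np.radians(i["vertical_fov"])/2)
    v,u=np.mgrid[:480,:640]
    c=np.stack([(u-i["cx"])/f*d,(v-i["cy"])/f*d,d],-1)
    return c@Rm(i).T+np.array(i["origin"])
def ray(i,u,v,z):
    f=240/np.tan(np.radians(i["vertical_fov"])/2)
    r=Rm(i)@np.array([(u-i["cx"])/f,(v-i["cy"])/f,1]); o=np.array(i["origin"]); return o+r*(z-o[2])/r[2]
E
ls; python3 - <<'E'
from h import *
for n in("top","scene"):
    p,d,i=cam(n); print(n,i); cv2.imwrite(f"pics/{n}0.png",p[:,:,::-1]); np.savez(f"{n}0.npz",p=p,d=d,P=pts(d,i))
print(state())
E
```

```text
h.py
pics
top {'vertical_fov': 46.79247369334923, 'cx': 317.05273712147573, 'cy': 240.1799763570271, 'origin': array([ 311.1525176 ,  -54.82022211, 1445.93602515]), 'attitude': array([-2.98901507, -0.0218522 , -1.54319108])}
scene {'vertical_fov': 46.33643425939762, 'cx': 321.6703986949989, 'cy': 233.5736327034919, 'origin': array([1354.10200259, -471.0978547 ,  869.07307445]), 'attitude': array([-2.23300188,  0.02242305,  1.11511433])}
{'t': 0.1, 'joints': array([-1.27459759e+00,  4.91509377e-01,  1.55935856e+00,  1.27251467e-06,
        1.09165117e+00, -1.05589080e-01]), 'qvel': array([-1.89720520e-03,  2.14065139e-04, -4.28668864e-05,  1.14583008e-03,
       -6.92958514e-04,  8.55588920e-06]), 'tau': array([ 3.94314935e-03, -6.13619757e+01, -2.58608097e+01,  6.93671429e-02,
        4.70005721e-02, -5.95074471e-05]), 'eef_pos': array([ 244.38799291, -575.03602238,  214.12421183]), 'tcp_rot': array([-3.14067148e+00, -9.87642866e-05,  4.01787183e-01]), 'ft_force': array([ 0.59430091, -0.86548198, -0.02277746]), 'moment': array([-0.01805434, -0.06108918,  0.00599306]), 'grip_force': 0.0, 'opening': 0.9995452667924531}
```

View pics/top0.png

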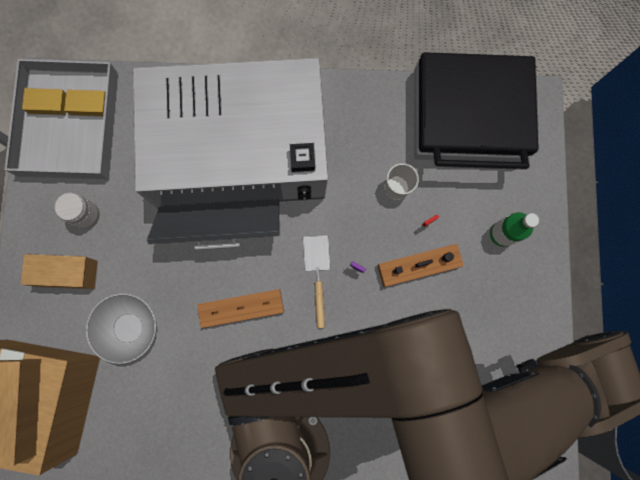

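View pics/scene0.png

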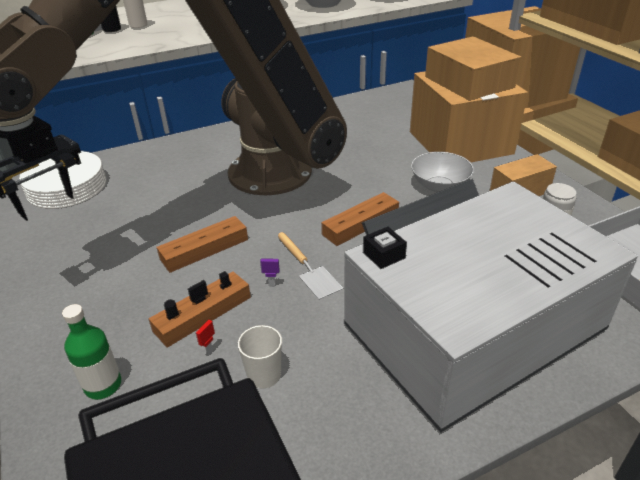

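The top view shows the key stand at about (420,265), with the wide-grip key in the middle at (424,264). The keyway box is at (302,157) and the door handle at (217,245). The empty stand at (240,308) is a decoy. Next I'll measure these.

```bash
python3 - <<'E'
from h import *
z=np.load("top0.npz"); p,P=z["p"],z["P"]; i=camera_info("top")
hsv=cv2.cvtColor(p,cv2.COLOR_RGB2HSV)
Z=P[...,2]
def reg(m,c0,c1,r0,r1):
    o=np.zeros_like(m); o[r0:r1,c0:c1]=m[r0:r1,c0:c1]; return o
def rect(m,h,name):
    v,u=np.nonzero(m); 
    q=np.array([ray(i,a,b,h)[:2] for a,b in zip(u,v)],np.float32)
    r=cv2.minAreaRect(q); bx=cv2.boxPoints(r); e=bx[1]-bx[0]; e2=bx[2]-bx[1]; L=e if np.hypot(*e)>np.hypot(*e2) else e2
    print(name,len(u),"centre",np.round(r[0],1),"size",np.round(r[1],1),"long dir deg",round(np.degrees(np.arctan2(L[1],L[0])),1),"medianZ",np.median(Z[v,u]).round(1),"mean",q.mean(0).round(1))
dark=p.max(2)<60
rect(reg((Z>36)&(Z<50),370,470,235,295)>0,40,"stand top")
rect(reg((hsv[...,1]>90)&(hsv[...,0]<20)&(Z>30),370,470,235,295),40,"stand wood")
for n,(a,b) in dict(k1=(388,410),k2=(412,436),k3=(438,458)).items(): 
    m=reg((Z>62),a,b,240,290); rect(m,Z[m].max(),n)
rect(reg((Z>195)&(Z<215),125,335,50,205),205,"oven top")
m=reg((Z>236)&(Z<255),280,325,135,180); rect(m,243,"box")
rect(m&(p.min(2)>110),245,"cyl")
m=reg((p.min(2)>120)&(Z>60),190,245,238,252); rect(m,np.median(Z[m]),"handle")
v,u=np.nonzero(m); print(P[v,u].mean(0))
print("cup",P[175:185,395:405].reshape(-1,3).mean(0), P[236:268,305:328].reshape(-1,3).mean(0))
# door plane
for c in (160,200,240,270):
    print(c,[tuple(P[r,c].round(0)) for r in (200,212,224,234,240)])
big=np.hstack([cv2.resize(p[235:295,370:470],(500,300),interpolation=2),cv2.resize(p[130:190,270:330],(300,300),interpolation=2)])
cv2.imwrite("pics/c.png",big[:,:,::-1])
E
```

```text
stand top 1546 centre [ 473.1 -348.3] size [ 60.1 210.7] long dir deg -73.8 medianZ 40.5 mean [ 471.5 -344.8]
stand wood 1757 centre [ 472.6 -347. ] size [ 60.4 211. ] long dir deg -73.8 medianZ 40.4 mean [ 471.7 -345.1]
k1 51 centre [311.2 -54.8] size [0. 0.] long dir deg 0.0 medianZ 76.8 mean [311.2 -54.8]
k2 83 centre [311.2 -54.8] size [0. 0.] long dir deg 0.0 medianZ 85.1 mean [311.2 -54.8]
k3 85 centre [311.2 -54.8] size [0. 0.] long dir deg 0.0 medianZ 78.1 mean [311.2 -54.8]
oven top 22597 centre [771.3 135.3] size [301.6 439.2] long dir deg -84.5 medianZ 204.8 mean [770.9 141.5]
box 599 centre [688.3 -38. ] size [58.2 56.1] long dir deg 2.0 medianZ 242.3 mean [688.3 -38.3]
cyl 161 centre [687.9 -44.8] size [58.1 42.6] long dir deg 1.9 medianZ 244.2 mean [689.7 -41. ]
handle 128 centre [496.1 163.7] size [  7.2 106.5] long dir deg -84.1 medianZ 109.8 mean [496.1 164.1]
[494.68380216 162.80027321 120.11391303]
cup [ 704.36101199 -296.34674432    7.47635256] [503.0399212  -78.17957582   8.94175158]
160 [(np.float64(623.0), np.float64(331.0), np.float64(29.0)), (np.float64(585.0
[... 404 characters left out ...]
oat64(517.0), np.float64(198.0), np.float64(154.0)), (np.float64(503.0), np.float64(198.0), np.float64(151.0))]
240 [(np.float64(631.0), np.float64(125.0), np.float64(21.0)), (np.float64(588.0), np.float64(116.0), np.float64(78.0)), (np.float64(548.0), np.float64(108.0), np.float64(130.0)), (np.float64(519.0), np.float64(104.0), np.float64(157.0)), (np.float64(529.0), np.float64(123.0), np.float64(-4.0))]
270 [(np.float64(628.0), np.float64(45.0), np.float64(47.0)), (np.float64(588.0), np.float64(40.0), np.float64(89.0)), (np.float64(549.0), np.float64(36.0), np.float64(137.0)), (np.float64(521.0), np.float64(33.0), np.float64(159.0)), (np.float64(531.0), np.float64(44.0), np.float64(-1.0))]
```

View pics/c.png

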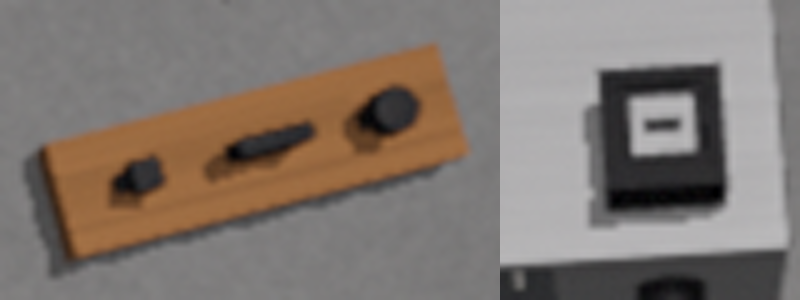

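The crop confirms it: the middle key, at the stand's centre, has the wide flat grip. The slot runs along the oven's y. First I'll move to in front of the handle.

Units first: shifts go in shares of 600 mm and turns go in shares of pi rad. So 175 mm / 600 = 0.2917, 140 mm / 600 = 0.2333, -0.6 rad / 3.1416 = -0.191.

```bash
cat >> h.py <<'E'
A=np.radians(5.5); O=np.array([771.3,135.3])
def ov(x,y): return O+np.array([x*np.cos(A)-y*np.sin(A),x*np.sin(A)+y*np.cos(A)])
def go(x,y,z,yaw):
    s=state(); M=R.from_euler('xyz',s["tcp_rot"]).as_matrix(); d=M.T@(np.array([x,y,z])-s["eef_pos"])
    t=-(yaw-s["tcp_rot"][2]); print("row",d.round(1),"turn",round(t,3),"len",np.linalg.norm(d).round(0),"t",round(s["t"],2),"pos",s["eef_pos"].round(1),"rot",s["tcp_rot"].round(3),"F",s["ft_force"].round(1),"open",round(s["opening"],3))
E
echo '[[0.0583,-0.0417,0,-0.0382,0],[0.1167,-0.0833,0,-0.0764,0],[0.175,-0.125,0,-0.1146,0],[0.2333,-0.1667,0,-0.1528,0],[0.2917,-0.2083,0,-0.191,0]]' > m.json && python3 -m handwheel m.json
python3 -c "
from h import *
go(470,-200,214,1.667); go(*ov(-165-106-70,55),214,1.667)"
```

```text
t: 0.52
eef_pos: [353.6, -395.7, 214.4]
tcp_rot: [-3.141, -0.0, 1.007]
ft_force: [0.5, 0.0, -0.5]
opening: 0.706
grip_force: 0.0
row [227.6  -6.1   0.5] turn -0.66 len 228.0 t 0.52 pos [ 353.6 -395.7  214.4] rot [-3.141 -0.     1.007] F [ 0.5  0.  -0.5] open 0.706
row [ 506.5 -233.7    0.6] turn -0.66 len 558.0 t 0.52 pos [ 353.6 -395.7  214.4] rot [-3.141 -0.     1.007] F [ 0.5  0.  -0.5] open 0.706
```

Scaled: 200 mm / 600 = 0.3333, 160 mm / 600 = 0.2667, -0.6 rad / 3.1416 = -0.191.

```bash

echo '[[0.0667,0,0,-0.0382,0],[0.1333,0,0,-0.0764,0],[0.2,0,0,-0.1146,0],[0.2667,0,0,-0.1528,0],[0.3333,0,0,-0.191,0]]' > m.json && python3 -m handwheel m.json >/dev/null
echo '[[0.045,0,0,-0.0191,0],[0.045,0,0,-0.0191,0]]' > m.json && python3 -m handwheel m.json 
python3 -c "
from h import *
go(*ov(-165-106-60,55),214,1.667)"
```

```text
t: 1.1
eef_pos: [460.1, -197.8, 214.3]
tcp_rot: [-3.14, -0.001, 1.67]
ft_force: [0.3, -0.2, 0.5]
opening: 0.22
grip_force: 0.0
row [356.7  11.7   0.8] turn 0.003 len 357.0 t 1.1 pos [ 460.1 -197.8  214.3] rot [-3.14e+00 -1.00e-03  1.67e+00] F [ 0.3 -0.2  0.5] open 0.22
```

Scaled: 200 mm / 600 = 0.3333, 160 mm / 600 = 0.2667.

```bash

echo '[[0.0667,-0.0133,0,0,0],[0.1333,-0.0133,0,0,0],[0.2,-0.0133,0,0,0],[0.2667,-0.0133,0,0,0],[0.3333,-0.0133,0,0,0]]' > m.json && python3 -m handwheel m.json >/dev/null
echo '[[0.0667,0,0.0333,0,0],[0.1333,0,0.0667,0,0],[0.2,0,0.1167,0,0],[0.2617,0,0.15,0,0],[0.2617,0,0.1767,0,0]]' > m.json && python3 -m handwheel m.json 
echo '[[0,0,0,0,0],[0,0,0,0,0]]' > m.json && python3 -m handwheel m.json >/dev/null
python3 - <<'E'
from h import *
go(*ov(-271-18,55),107,1.667)
p,d,i=cam("scene");p2,d2,i2=cam("top"); 
cv2.imwrite("pics/s2.png",np.vstack([p[100:260,200:600],p2[160:320,120:520]])[:,:,::-1])
E
```

```text
t: 1.93
eef_pos: [419.3, 155.6, 107.9]
tcp_rot: [3.14, -0.0, 1.663]
ft_force: [1.2, -0.2, 0.6]
opening: 0.001
grip_force: 0.0
row [ 4.1 59.8  0.8] turn -0.004 len 60.0 t 2.1 pos [419.2 152.7 108. ] rot [-3.139e+00  1.000e-03  1.663e+00] F [0.8 0.3 0.9] open 0.005
```

View pics/s2.png

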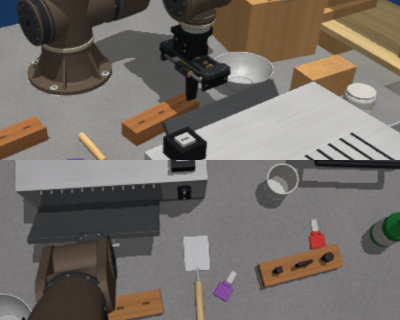

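The fingers are closed and in front of the handle, with nothing in the way. Now I'll push along the arc.

Scaled: 60 mm / 600 = 0.1, 55 mm / 600 = 0.0917.

```bash

echo '[[0.0067,0.0417,0,0,0],[0.0067,0.075,0,0,0],[0.0067,0.0917,0,0,0],[0.0067,0.1,0,0,0],[0.0067,0.1,0,0,0]]' > m.json && python3 -m handwheel m.json | egrep 'pos|force'
echo '[[0,0.01,-0.01,0,0],[0,0.0183,-0.02,0,0],[0,0.0267,-0.0275,0,0],[0,0.036,-0.035,0,0],[0,0.036,-0.035,0,0]]' > m.json && python3 -m handwheel m.json| egrep 'pos|force'
echo '[[0,0.01,-0.0067,0,0],[0,0.019,-0.0133,0,0],[0,0.029,-0.0183,0,0],[0,0.039,-0.0233,0,0],[0,0.039,-0.0233,0,0]]' > m.json && python3 -m handwheel m.json| egrep 'pos|force'
python3 -c "
from h import *
go(*ov(-165-35-18,55),152,1.667)"
```

```text
eef_pos: [479.7, 161.4, 109.1]
ft_force: [-0.6, 0.4, -0.3]
grip_force: 0.0
eef_pos: [500.9, 164.2, 130.5]
ft_force: [-3.6, 0.1, 1.6]
grip_force: 1.4
eef_pos: [523.6, 166.4, 144.4]
ft_force: [-6.3, -0.5, 6.3]
grip_force: 3.2
row [ 0.4 25.6 -7.6] turn -0.005 len 27.0 t 3.45 pos [523.6 166.4 144.4] rot [-3.141  0.     1.662] F [-6.3 -0.5  6.3] open 0.002
```

Scaled: 24 mm / 600 = 0.04, 19 mm / 600 = 0.0317.

```bash

echo '[[0,0.0108,-0.005,0,0],[0,0.0217,-0.0083,0,0],[0,0.0317,-0.0108,0,0],[0,0.04,-0.0133,0,0],[0,0.04,-0.0133,0,0]]' > m.json && python3 -m handwheel m.json | egrep 'pos|force'
echo '[[0,0.0033,0,0,0],[0,0.0033,0,0,0]]' > m.json && python3 -m handwheel m.json| egrep 'pos|force'
echo '[[0,0.0033,0,0,0],[0,0.0033,0,0,0]]' > m.json && python3 -m handwheel m.json| egrep 'pos|force'
echo '[[0,0.0033,0,0,0],[0,0.0033,0,0,0]]' > m.json && python3 -m handwheel m.json| egrep 'pos|force'
```

```text
eef_pos: [548.1, 168.7, 152.1]
ft_force: [-1.8, -0.7, 1.6]
grip_force: 1.0
eef_pos: [549.4, 168.8, 151.7]
ft_force: [-3.4, -0.9, 4.7]
grip_force: 2.3
eef_pos: [551.3, 168.9, 151.7]
ft_force: [-4.4, -0.6, 5.2]
grip_force: 2.7
eef_pos: [553.3, 169.1, 151.7]
ft_force: [-5.8, -0.5, 4.8]
grip_force: 2.6
```

Scaled: 2 mm / 600 = 0.0033, -0.3 mm / 600 = -0.0005.

```bash

for k in 1 2 3; do echo '[[0,0.0033,-0.0005,0,0],[0,0.0033,-0.0005,0,0]]' > m.json && python3 -m handwheel m.json| egrep 'pos|ft_force';done
```

```text
eef_pos: [555.3, 169.3, 152.1]
ft_force: [-4.9, 0.1, 4.6]
eef_pos: [557.4, 169.5, 152.4]
ft_force: [-4.6, -0.1, 4.7]
eef_pos: [559.4, 169.7, 152.7]
ft_force: [-4.1, -0.7, 3.8]
```

Scaled: 2 mm / 600 = 0.0033, -0.3 mm / 600 = -0.0005.

```bash

for k in 1 2 3; do echo '[[0,0.0033,-0.0005,0,0],[0,0.0033,-0.0005,0,0]]' > m.json && python3 -m handwheel m.json| egrep 'pos|ft_force';done
python3 - <<'E'
from h import *
p,d,i=cam("scene"); P=pts(d,i)
p2,d2,i2=cam("top"); cv2.imwrite("pics/s3.png",np.hstack([cv2.resize(p[180:280,300:440],(560,400)), cv2.resize(p2[180:270,130:185],(240,400))])[:,:,::-1])
E
```

```text
eef_pos: [561.5, 169.8, 152.9]
ft_force: [-4.4, 0.9, 4.6]
eef_pos: [563.6, 170.0, 153.2]
ft_force: [-4.6, 0.2, 2.8]
eef_pos: [565.7, 170.2, 153.5]
ft_force: [-4.2, -0.1, 3.7]
```

View pics/s3.png

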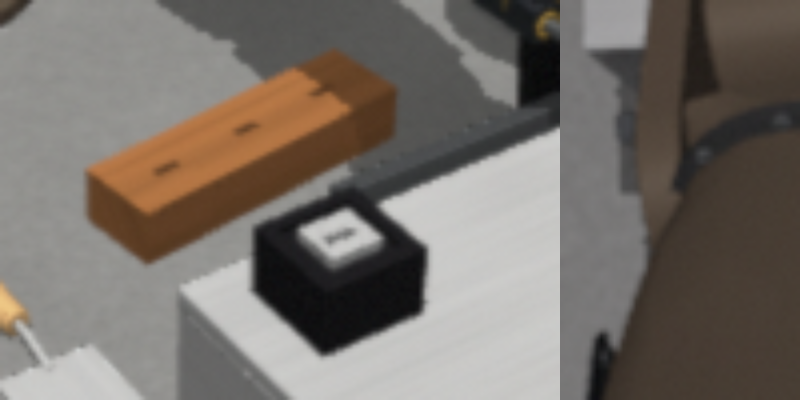

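The door's top edge still stands a little off the oven front, so I'll keep pushing until it meets the stop.

Scaled: 2 mm / 600 = 0.0033, -0.2 mm / 600 = -0.0003.

```bash

for k in 1 2 3 4 5; do echo '[[0,0.0033,-0.0003,0,0],[0,0.0033,-0.0003,0,0]]' > m.json && python3 -m handwheel m.json| egrep 'pos|ft_force';done
```

```text
eef_pos: [567.7, 170.3, 153.6]
ft_force: [-3.7, 0.4, 3.8]
eef_pos: [569.8, 170.5, 153.8]
ft_force: [-3.8, -0.2, 3.1]
eef_pos: [571.8, 170.7, 154.0]
ft_force: [-3.9, -0.3, 2.5]
eef_pos: [573.9, 170.9, 154.2]
ft_force: [-4.0, -0.9, 2.9]
eef_pos: [575.9, 171.0, 154.4]
ft_force: [-2.9, -0.6, 2.1]
```

```bash
cat > door.py <<'E'
from h import *
p,d,i=cam("scene"); P=pts(d,i)
q=P[...,:2]-O; X=q[...,0]*np.cos(A)+q[...,1]*np.sin(A); Y=-q[...,0]*np.sin(A)+q[...,1]*np.cos(A); Z=P[...,2]
m=(d>0)&(Y>-85)&(Y<0)&(Z>150)&(Z<215)&(X<-120)&(X>-260)
for a in range(-260,-120,5):
    k=m&(X>=a)&(X<a+5)
    if k.sum(): print(a,k.sum(),"Z",Z[k].min().round(0),np.median(Z[k]).round(1),Z[k].max().round(0),"V",p[k].mean().round(0))
E
python3 door.py
```

```text
-185 9 Z 183.0 184.8 185.0 V 96.0
-180 41 Z 184.0 186.1 188.0 V 84.0
-175 47 Z 185.0 187.1 192.0 V 81.0
-170 92 Z 181.0 187.0 190.0 V 77.0
-165 24 Z 184.0 186.9 191.0 V 73.0
-150 10 Z 201.0 201.8 203.0 V 137.0
-145 59 Z 200.0 202.9 204.0 V 188.0
-140 76 Z 200.0 203.0 207.0 V 201.0
-135 61 Z 201.0 202.9 206.0 V 199.0
-130 58 Z 200.0 203.4 207.0 V 198.0
-125 70 Z 200.0 203.3 206.0 V 198.0
```

```bash
python3 - <<'E'
from h import *
p,d,i=cam("wrist"); q,_,_=cam("scene")
cv2.imwrite("pics/w1.png",np.hstack([cv2.resize(p,(480,360)),cv2.resize(q[100:220,360:460],(300,360))])[:,:,::-1])
print(i["origin"])
E
```

```text
[569.78928064 237.6492846  324.87616769]
```

View pics/w1.png

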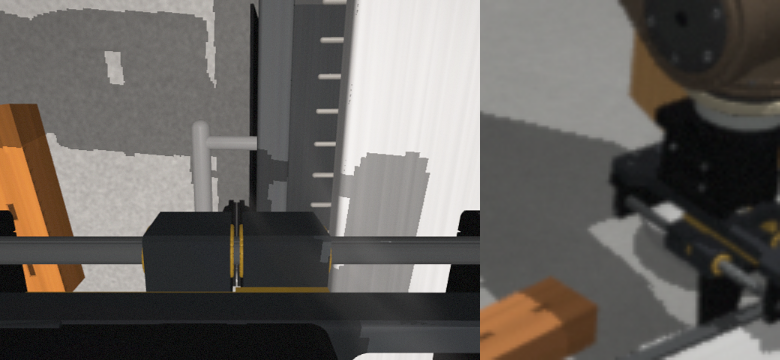

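The wrist view shows the fingertips (237,240) between the bar (202,170) and the door face (258,170): they rode over the bar. They are now pushing on the door face itself, and a gap of about 15 mm remains. I'll keep pushing the face.

Scaled: 2 mm / 600 = 0.0033, -0.2 mm / 600 = -0.0003.

```bash

for k in 1 2 3 4 5 6; do echo '[[0,0.0033,-0.0003,0,0],[0,0.0033,-0.0003,0,0]]' > m.json && python3 -m handwheel m.json| egrep 'pos|ft_force';done; python3 door.py | head -6
```

```text
eef_pos: [577.8, 171.2, 154.6]
ft_force: [-3.5, -0.2, 2.3]
eef_pos: [579.9, 171.4, 154.9]
ft_force: [-2.6, 0.1, 2.9]
eef_pos: [582.0, 171.6, 155.1]
ft_force: [-3.0, -0.2, 2.5]
eef_pos: [583.9, 171.8, 155.2]
ft_force: [-2.8, 0.2, 2.4]
eef_pos: [585.9, 172.0, 155.4]
ft_force: [-2.8, 0.2, 2.6]
eef_pos: [587.9, 172.2, 155.6]
ft_force: [-2.4, -0.8, 1.9]
-170 33 Z 184.0 186.6 189.0 V 94.0
-165 46 Z 186.0 188.2 190.0 V 97.0
-160 3 Z 189.0 190.2 191.0 V 104.0
-150 11 Z 200.0 202.0 203.0 V 157.0
-145 62 Z 200.0 203.2 205.0 V 189.0
-140 63 Z 200.0 203.1 206.0 V 201.0
```

```bash

for k in 1 2 3 4 5 6; do echo '[[0,0.0033,-0.0002,0,0],[0,0.0033,-0.0002,0,0]]' > m.json && python3 -m handwheel m.json| egrep 'pos|ft_force';done; python3 door.py | head -5
```

```text
eef_pos: [589.8, 172.3, 155.7]
ft_force: [-2.3, -0.0, 2.4]
eef_pos: [591.9, 172.5, 155.8]
ft_force: [-1.7, -0.3, 1.6]
eef_pos: [593.9, 172.7, 155.9]
ft_force: [-3.2, 0.3, 1.8]
eef_pos: [595.8, 172.9, 156.0]
ft_force: [-1.5, 0.4, 2.3]
eef_pos: [597.8, 173.1, 156.0]
ft_force: [-2.0, 0.4, 1.5]
eef_pos: [599.8, 173.2, 156.1]
ft_force: [-2.4, -0.6, 0.9]
-190 1 Z 164.0 164.3 164.0 V 187.0
-150 9 Z 200.0 201.7 203.0 V 173.0
-145 69 Z 200.0 202.8 205.0 V 193.0
-140 71 Z 199.0 202.6 206.0 V 202.0
-135 62 Z 200.0 202.9 205.0 V 200.0
```

Scaled: 2 mm / 600 = 0.0033.

```bash

for k in 1 2 3 4 ; do echo '[[0,0.0033,0,0,0],[0,0.0033,0,0,0]]' > m.json && python3 -m handwheel m.json| egrep 'pos|ft_force';done
```

```text
eef_pos: [601.5, 173.4, 156.1]
ft_force: [-2.7, 1.1, 1.9]
eef_pos: [601.6, 173.4, 156.1]
ft_force: [-14.1, -1.0, 6.9]
eef_pos: [601.6, 173.4, 156.1]
ft_force: [-25.5, -3.2, 13.4]
eef_pos: [601.6, 173.4, 156.1]
ft_force: [-35.9, -4.5, 19.4]
```

The force climbs at a fixed position, so the door is on its stop. I'll back off a little, lift out and go to the stand.

Scaled: -8 mm / 600 = -0.0133.

```bash

echo '[[0,-0.0133,0,0,0],[0,-0.0133,0,0,0]]' > m.json && python3 -m handwheel m.json| egrep 'pos|ft_force'
echo '[[0,0,-0.0167,0,0],[0,0,-0.05,0,0],[0,0,-0.1,0,0],[0,0,-0.15,0,0],[0,0,-0.15,0,0]]' > m.json && python3 -m handwheel m.json| egrep 'pos|ft_force'
python3 - <<'E'
from h import *
go(472.6,-347,240,1.853)
p,d,i=cam("wrist"); P=pts(d,i); q=P[...,:2]-O; X=q[...,0]*np.cos(A)+q[...,1]*np.sin(A);Y=-q[...,0]*np.sin(A)+q[...,1]*np.cos(A);Z=P[...,2]
for lo,hi in ((185,195),(175,185),(140,170)):
    m=(d>0)&(Z>lo)&(Z<hi)&(Y>60)&(Y<200)&(X<-100)
    print(lo,m.sum(),np.percentile(X[m],[1,10,50,90,99]).round(1) if m.sum() else "")
E
```

```text
eef_pos: [599.0, 173.2, 156.5]
ft_force: [0.5, -0.5, -1.2]
eef_pos: [602.2, 173.6, 252.9]
ft_force: [1.1, 0.4, -0.5]
row [-506.7 -176.5   10.7] turn -0.191 len 537.0 t 9.8 pos [602.2 173.6 252.9] rot [ 3.131e+00 -1.000e-03  1.662e+00] F [ 1.1  0.4 -0.5] open 0.005
185 3898 [-155.6 -154.9 -151.2 -147.5 -146.8]
175 145 [-155.6 -155.6 -155.6 -155.5 -155.4]
140 2225 [-195.6 -193.5 -186.3 -155.6 -155.4]
```

The wrist depth shows the door face upright (same x at both heights), so the door is shut. On to the stand.

Scaled: -160 mm / 600 = -0.2667, -132 mm / 600 = -0.22, -0.19 rad / 3.1416 = -0.0605.

```bash

echo '[[-0.0333,-0.0583,0,-0.0127,0.5],[-0.075,-0.1133,0,-0.0255,0.5],[-0.1167,-0.1667,0,-0.0382,0.5],[-0.1583,-0.22,0,-0.0509,0.5],[-0.2083,-0.2667,0,-0.0605,0.5]]' > m.json && python3 -m handwheel m.json| egrep 'pos|ft_force'
echo '[[-0.0667,0,0,0,0.5],[-0.1333,0,0,0,0.5],[-0.2,0,0,0,0.5],[-0.2667,0,0,0,0.5],[-0.3333,0,0,0,0.5]]' > m.json && python3 -m handwheel m.json| egrep 'pos|ft_force'
python3 -c "
from h import *
go(472.6,-347,180,1.853)"
```

```text
eef_pos: [449.7, 33.6, 245.8]
ft_force: [1.1, -0.8, -0.2]
eef_pos: [507.4, -160.3, 246.0]
ft_force: [1.1, 0.4, 0.8]
row [-169.7  -85.1   66.1] turn -0.002 len 201.0 t 10.68 pos [ 507.4 -160.3  246. ] rot [3.141 0.    1.851] F [1.1 0.4 0.8] open 0.498
```

Scaled: -200 mm / 600 = -0.3333, -160 mm / 600 = -0.2667.

```bash

echo '[[-0.0667,-0.0283,0,0,0.5],[-0.1333,-0.0567,0,0,0.5],[-0.2,-0.085,0,0,0.5],[-0.2667,-0.1133,0.0167,0,0.5],[-0.3333,-0.1417,0.0333,0,0.5]]' > m.json && python3 -m handwheel m.json| egrep 'pos|ft_force'
echo '[[-0.0583,0,0.0333,0,0.5],[-0.0583,0,0.0667,0,0.5],[-0.0583,0,0.0667,0,0.5]]' > m.json && python3 -m handwheel m.json| egrep 'pos|ft_force'
python3 - <<'E'
from h import *
go(472.6,-347,180,1.853)
p,d,i=cam("wrist"); P=pts(d,i);Z=P[...,2]; np.savez("w2.npz",p=p,P=P)
print(i["origin"],i["attitude"])
cv2.imwrite("pics/w2.png",p[:,:,::-1])
m=((Z>75)&(Z<95)&(d>0)&(p.max(2)<90)).astype(np.uint8)
n,l,st,c=cv2.connectedComponentsWithStats(m)
for k in range(1,n):
    if st[k,4]<150: continue
    q=P[l==k][:,:2].astype(np.float32); r=cv2.minAreaRect(q); print(c[k].round(),st[k,4],np.median(Z[l==k]).round(1),r)
m=(Z>36)&(Z<44)&(d>0)&(cv2.cvtColor(p,cv2.COLOR_RGB2HSV)[...,1]>90)
q=P[m][:,:2].astype(np.float32); print("stand",cv2.minAreaRect(q),m.sum())
E
```

```text
eef_pos: [481.7, -365.5, 228.4]
ft_force: [1.3, -0.4, -0.6]
eef_pos: [490.3, -397.4, 183.9]
ft_force: [-0.8, 0.4, -1.1]
row [53.3 -3.2  4.2] turn -0.004 len 54.0 t 11.35 pos [ 490.3 -397.4  183.9] rot [-3.138 -0.006  1.849] F [-0.8  0.4 -1.1] open 0.499
[ 472.70684648 -333.8520019   354.78895721] [2.90277343 0.0036003  0.27964253]
[313.  59.] 542 76.3 ((455.5425720214844, -283.8244323730469), (15.226865768432617, 15.462983131408691), 15.85397720336914)
[313. 159.] 840 86.2 ((473.6746520996094, -345.8039245605469), (9.420619010925293, 39.1309814453125), 16.212141036987305)
[305. 253.] 223 78.3 ((486.7336120605469, -411.7147216796875), (9.416177749633789, 22.249217987060547), 37.24910354614258)
stand ((379.51165771484375, -368.95697021484375), (262.17095947265625, 212.01919555664062), 13.697632789611816) 29290
```

View pics/w2.png

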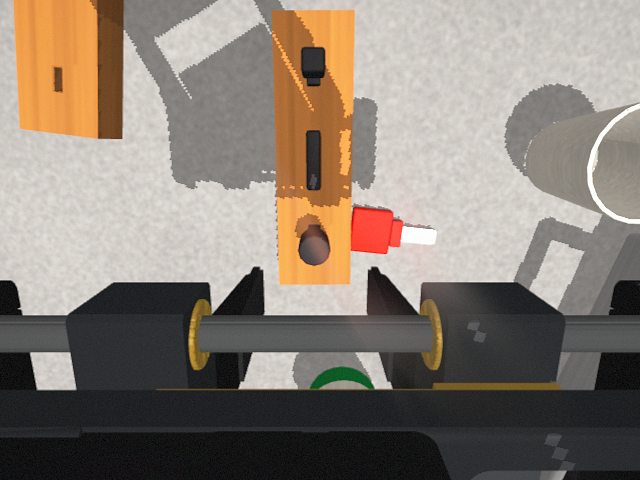

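The wrist view has the wide-grip key at (313,159), with the round key at (313,245) and the square key at (313,65). The measured grip is at (473.7, -345.8), yaw 16.2°. I'll move over it and descend.

Scaled: 54 mm / 600 = 0.09, 27 mm / 600 = 0.045, -0.004 rad / 3.1416 = -0.0013.

```bash

echo '[[0.045,-0.0017,0,0,0.5],[0.09,-0.0033,0,-0.0013,0.5],[0.09,-0.0033,0,-0.0013,0.5],[0.09,-0.0033,0,-0.0013,0.5]]' > m.json && python3 -m handwheel m.json| egrep 'pos|ft_force'
python3 -c "
from h import *
go(473.7,-345.8,52,1.853)"
```

```text
eef_pos: [475.4, -343.9, 190.5]
ft_force: [-0.0, -0.3, 0.6]
row [ -1.1  -2.3 138.5] turn 0.005 len 139.0 t 11.73 pos [ 475.4 -343.9  190.5] rot [3.141e+00 2.000e-03 1.858e+00] F [-0.  -0.3  0.6] open 0.499
```

Scaled: 110 mm / 600 = 0.1833, 100 mm / 600 = 0.1667, 0.003 rad / 3.1416 = 0.001.

```bash

echo '[[-0.002,-0.0037,0.0583,0.001,0.5],[-0.002,-0.0037,0.1167,0.001,0.5],[-0.002,-0.0037,0.1667,0.001,0.5],[-0.002,-0.0037,0.1833,0.001,0.5],[-0.002,-0.0037,0.1833,0.001,0.5]]' > m.json && python3 -m handwheel m.json| egrep 'pos|ft_force'
python3 -c "
from h import *
go(473.7,-345.8,52,1.853)"
```

```text
eef_pos: [472.9, -346.7, 77.2]
ft_force: [-0.3, 0.1, -0.3]
row [ 0.6  1.  25.2] turn 0.0 len 25.0 t 12.15 pos [ 472.9 -346.7   77.2] rot [-3.140e+00 -3.000e-03  1.853e+00] F [-0.3  0.1 -0.3] open 0.5
```

```bash

echo '[[0.001,0.001,0.0167,0,0.5],[0.001,0.001,0.0333,0,0.5],[0.001,0.001,0.0417,0,0.5],[0.001,0.001,0.0417,0,0.5]]' > m.json && python3 -m handwheel m.json| egrep 'pos|ft_force'
python3 -c "
from h import *
go(473.7,-345.8,52,1.853)"
echo '[[0,0,0,0,0.3],[0,0,0,0,0.1],[0,0,0,0,0],[0,0,0,0,0],[0,0,0,0,0]]' > m.json && python3 -m handwheel m.json
echo '[[0,0,0,0,0],[0,0,0,0,0]]' > m.json && python3 -m handwheel m.json
```

```text
eef_pos: [473.5, -346.2, 53.3]
ft_force: [-0.4, 0.5, -0.0]
row [0.3 0.3 1.3] turn -0.0 len 1.0 t 12.48 pos [ 473.5 -346.2   53.3] rot [-3.141 -0.     1.853] F [-0.4  0.5 -0. ] open 0.504
t: 12.9
eef_pos: [473.7, -346.3, 54.0]
tcp_rot: [3.141, 0.001, 1.853]
ft_force: [0.1, -0.0, -0.5]
opening: 0.209
grip_force: 0.0
t: 13.07
eef_pos: [473.6, -346.3, 53.8]
tcp_rot: [3.141, 0.0, 1.853]
ft_force: [-0.7, 0.8, 1.3]
opening: 0.099
grip_force: 30.0
```

Scaled: -130 mm / 600 = -0.2167, -90 mm / 600 = -0.15.

```bash

echo '[[0,0,-0.0133,0,0],[0,0,-0.0417,0,0],[0,0,-0.0833,0,0],[0,0,-0.15,0,0],[0,0,-0.2167,0,0]]' > m.json && python3 -m handwheel m.json| egrep 'pos|force'
echo '[[0,0,-0.0667,0,0],[0,0,-0.1333,0,0],[0,0,-0.2,0,0],[0,0,-0.2667,0,0],[0,0,-0.2667,0,0]]' > m.json && python3 -m handwheel m.json| egrep 'pos|force'
python3 -c "
from h import *
go(687.9,-38.3,320,1.667)"
```

```text
eef_pos: [473.0, -345.8, 185.0]
ft_force: [-0.7, -1.6, -0.7]
grip_force: 30.0
eef_pos: [474.6, -347.1, 352.4]
ft_force: [0.5, -1.0, 0.8]
grip_force: 30.0
row [237.5 290.7  31.7] turn 0.186 len 377.0 t 13.9 pos [ 474.6 -347.1  352.4] rot [3.135 0.01  1.853] F [ 0.5 -1.   0.8] open 0.103
```

Scaled: 170 mm / 600 = 0.2833, 136 mm / 600 = 0.2267, 0.186 rad / 3.1416 = 0.0592.

```bash

echo '[[0.0333,0.0567,0,0.0127,0],[0.0667,0.1133,0,0.0255,0],[0.1,0.17,0,0.0382,0],[0.1333,0.2267,0,0.0509,0],[0.1667,0.2833,0,0.0592,0]]' > m.json && python3 -m handwheel m.json| egrep 'pos|force'
python3 -c "
from h import *
go(*ov(-100,-165-65),320,1.667)"
```

```text
eef_pos: [609.8, -201.2, 344.1]
ft_force: [0.3, -0.1, -0.9]
grip_force: 30.0
row [89.7 92.8 24.1] turn -0.003 len 131.0 t 14.32 pos [ 609.8 -201.2  344.1] rot [3.141 0.    1.664] F [ 0.3 -0.1 -0.9] open 0.102
```

Scaled: 90 mm / 600 = 0.15, 56 mm / 600 = 0.0933, -0.003 rad / 3.1416 = -0.001.

```bash

echo '[[0.045,0.0467,0.0083,0,0],[0.0917,0.0933,0.0167,0,0],[0.15,0.15,0.025,-0.001,0],[0.15,0.15,0.025,-0.001,0],[0.15,0.15,0.025,-0.001,0]]' > m.json && python3 -m handwheel m.json| egrep 'pos|force'
echo '[[0,0,0,0,0],[0,0,0,0,0]]' > m.json && python3 -m handwheel m.json| egrep 'pos|force'
cat > look.py <<'E'
from h import *
s=state(); p,d,i=cam("wrist"); P=pts(d,i);Z=P[...,2]
np.savez("w3.npz",p=p,P=P); cv2.imwrite("pics/w3.png",p[:,:,::-1])
print(s["eef_pos"],s["tcp_rot"],i["origin"])
m=((Z>238)&(Z<252)&(d>0)&(abs(P[...,0]-688)<40)&(abs(P[...,1]+38)<40))
g=p.max(2)
def rr(mm,n):
    u=np.array(np.nonzero(mm)[::-1]).T
    q=np.array([ray(i,a,b,245)[:2] for a,b in u],np.float32); r=cv2.minAreaRect(q); print(n,len(u),"c",np.round(r[0],2),"size",np.round(r[1],1),"ang",round(r[2],2),"mean",q.mean(0).round(2))
rr(m,"box")
w=(m&(g>110)).astype(np.uint8); rr(w>0,"cyl")
h=np.zeros_like(w); c,_=cv2.findContours(w,cv2.RETR_EXTERNAL,cv2.CHAIN_APPROX_NONE); c=max(c,key=cv2.contourArea); cv2.drawContours(h,[c],-1,1,-1)
h=cv2.erode(h,np.ones((3,3)));rr((h>0)&(g<100),"slot")
E
python3 look.py
```

```text
eef_pos: [690.8, -102.1, 327.7]
ft_force: [-0.4, 0.5, -0.6]
grip_force: 30.0
eef_pos: [689.3, -105.8, 329.1]
ft_force: [-0.4, -1.2, -0.1]
grip_force: 30.0
[ 689.29069797 -105.75234575  329.14677721] [3.14143866e+00 4.59122265e-04 1.66884403e+00] [682.75463551 -39.12226966 499.63627766]
box 8095 c [690.13 -35.42] size [55.7 55.2] ang 5.68 mean [690.08 -34.68]
cyl 1860 c [697.28 -34.67] size [41.2 55.2] ang 5.57 mean [691.12 -34.34]
slot 203 c [689.95 -35.96] size [ 5.1 15.2] ang 5.96 mean [690.03 -36.06]
```

View pics/w3.png

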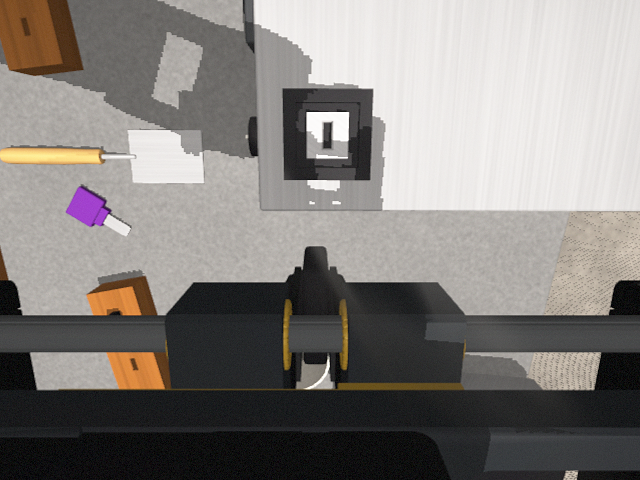

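In the wrist view the slot is at (327,135), which gives (690.0, -36.0) in the world. Correcting for the grasp offset seen with the same camera, the TCP target is (689.8, -36.5), yaw 1.670, and the mouth is reached at TCP z of about 291.

Scaled: 69 mm / 600 = 0.115, 55 mm / 600 = 0.0917.

```bash
cp pics/w3.png pics/w3a.png
echo '[[0.05,0,0.0083,0,0],[0.0917,-0.0017,0.025,0,0],[0.115,-0.005,0.04,0,0],[0.115,-0.005,0.04,0,0],[0.115,-0.005,0.04,0,0]]' > m.json && python3 -m handwheel m.json| egrep 'pos|force'
echo '[[0,0,0,0,0],[0,0,0,0,0],[0,0,0,0,0]]' > m.json && python3 -m handwheel m.json| egrep 'pos|force'
python3 -c "
from h import *
go(689.8,-36.5,294,1.670)"
```

```text
eef_pos: [679.8, -37.1, 305.3]
ft_force: [0.4, 0.4, -0.6]
grip_force: 30.0
eef_pos: [680.3, -37.5, 305.2]
ft_force: [1.4, -0.1, -0.4]
grip_force: 30.0
row [ 0.1  9.5 11.2] turn -0.002 len 15.0 t 15.62 pos [680.3 -37.5 305.2] rot [3.141 0.    1.668] F [ 1.4 -0.1 -0.4] open 0.104
```

Scaled: 11 mm / 600 = 0.0183, 9.5 mm / 600 = 0.0158, -0.002 rad / 3.1416 = -0.0006.

```bash

echo '[[0.0002,0.0083,0.0083,0,0],[0.0002,0.0158,0.0183,-0.0006,0],[0.0002,0.0158,0.0183,-0.0006,0],[0.0002,0.0158,0.0183,-0.0006,0]]' > m.json && python3 -m handwheel m.json| egrep 'pos|force'
python3 - <<'E'
from h import *
go(689.8,-36.5,291,1.670)
for n in("scene","wrist"):
    p,d,i=cam(n); np.savez(f"{n}4.npz",p=p,d=d,P=pts(d,i))
    if n=="scene": a=cv2.resize(p[190:270,340:430],(450,400),interpolation=2)
    else: b=cv2.resize(p[100:400,200:460],(347,400))
cv2.imwrite("pics/k4.png",np.hstack([a,b])[:,:,::-1])
E
```

```text
eef_pos: [689.7, -35.3, 292.7]
ft_force: [-0.1, -0.3, -0.6]
grip_force: 30.0
row [-1.2 -0.   1.7] turn 0.002 len 2.0 t 15.95 pos [689.7 -35.3 292.7] rot [-3.14  -0.     1.672] F [-0.1 -0.3 -0.6] open 0.106
```

View pics/k4.png

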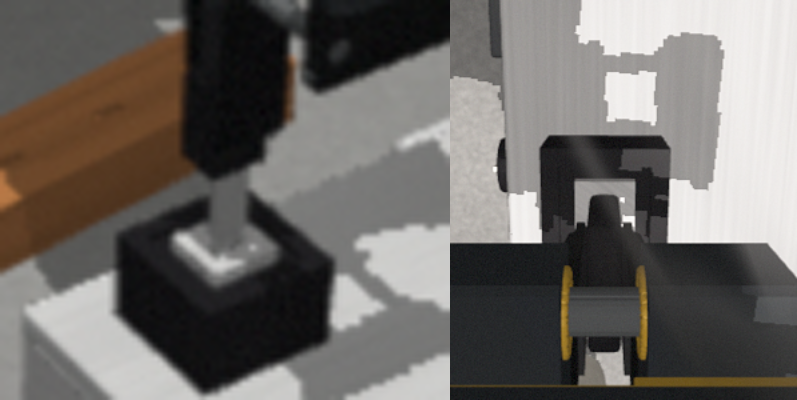

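The blade hangs straight over the cylinder. I'll settle, trim and begin the descent.

```bash

echo '[[0,0,0,0,0],[0,0,0,0,0],[0,0,0,0,0]]' > m.json && python3 -m handwheel m.json| egrep 'pos|force'
python3 -c "
from h import *
go(689.8,-36.5,291,1.670)"
echo '[[0,0,0,0,0],[0,0,0,0,0],[0,0,0,0,0]]' > m.json && python3 -m handwheel m.json| egrep 'pos|force'
python3 -c "
from h import *
go(689.8,-36.5,291,1.670)"
```

```text
eef_pos: [689.6, -35.2, 293.9]
ft_force: [0.2, 0.1, -1.0]
grip_force: 30.0
row [-1.3  0.1  2.9] turn 0.002 len 3.0 t 16.3 pos [689.6 -35.2 293.9] rot [3.141 0.    1.672] F [ 0.2  0.1 -1. ] open 0.103
eef_pos: [689.6, -35.3, 293.8]
ft_force: [0.0, 0.7, -0.7]
grip_force: 30.0
row [-1.2  0.1  2.8] turn 0.002 len 3.0 t 16.55 pos [689.6 -35.3 293.8] rot [3.141 0.    1.672] F [ 0.   0.7 -0.7] open 0.107
```

Scaled: 3 mm / 600 = 0.005, -1.2 mm / 600 = -0.002, 0.002 rad / 3.1416 = 0.0006.

```bash

echo '[[-0.002,0.0002,0,0.0006,0],[-0.002,0.0002,0.0017,0.0006,0],[-0.002,0.0002,0.0033,0.0006,0],[-0.002,0.0002,0.005,0.0006,0]]' > m.json && python3 -m handwheel m.json| egrep 'pos|ft_force'
for k in 1 2 3 4; do echo '[[0,0,0.0017,0,0],[0,0,0.0017,0,0]]' > m.json && python3 -m handwheel m.json| egrep 'pos|ft_force'; done
```

```text
eef_pos: [689.8, -36.5, 290.5]
ft_force: [-0.3, -0.6, -0.4]
eef_pos: [689.8, -36.4, 289.3]
ft_force: [-1.0, 0.7, -0.7]
eef_pos: [689.8, -36.4, 288.5]
ft_force: [-0.3, -1.0, -0.6]
eef_pos: [689.8, -36.4, 287.5]
ft_force: [0.1, 0.3, -0.4]
eef_pos: [689.8, -36.4, 286.5]
ft_force: [-0.8, -0.6, -0.6]
```

Scaled: 1.5 mm / 600 = 0.0025.

```bash

for k in 1 2 3 4 5 6; do echo '[[0,0,0.0025,0,0],[0,0,0.0025,0,0]]' > m.json && python3 -m handwheel m.json| egrep 'pos|ft_force'; done
```

```text
eef_pos: [689.8, -36.4, 284.9]
ft_force: [-0.5, 1.0, -0.6]
eef_pos: [689.8, -36.4, 283.4]
ft_force: [0.0, -0.4, -0.6]
eef_pos: [689.8, -36.4, 281.9]
ft_force: [-0.9, 0.0, -0.8]
eef_pos: [689.8, -36.4, 280.4]
ft_force: [-0.3, 0.5, -0.0]
eef_pos: [689.7, -36.5, 278.9]
ft_force: [-0.7, -0.0, -0.7]
eef_pos: [689.8, -36.4, 277.4]
ft_force: [-0.5, 0.1, 0.1]
```

It is in cleanly, about 13 mm deep. Now I'll rock it past the upper pin.

Units first: shifts go in shares of 600 mm and turns go in shares of pi rad. So -1.6 mm / 600 = -0.0027, 1 mm / 600 = 0.0017.

```bash

for k in 1 2 3 4 5 6; do echo '[[0.0027,0,0.0005,0,0],[0.0027,0,0.0008,0,0],[-0.0027,0,0.0013,0,0],[-0.0027,0,0.0017,0,0],[0,0,0.0017,0,0]]' > m.json && python3 -m handwheel m.json| egrep 'pos|ft_force'; done
```

```text
eef_pos: [689.9, -36.6, 276.7]
ft_force: [0.4, -1.1, 0.4]
eef_pos: [689.8, -36.7, 275.6]
ft_force: [0.4, -0.3, -0.3]
eef_pos: [689.9, -36.9, 274.7]
ft_force: [0.9, -2.8, 1.4]
eef_pos: [689.8, -36.8, 273.5]
ft_force: [1.6, -2.0, 0.9]
eef_pos: [689.7, -36.4, 272.3]
ft_force: [0.8, -0.4, -0.3]
eef_pos: [689.8, -36.4, 271.5]
ft_force: [-0.2, 0.6, -0.1]
```

Scaled: -1.6 mm / 600 = -0.0027, 1 mm / 600 = 0.0017.

```bash

for k in 1 2 3 4 5 6 7; do echo '[[0.0027,0,0.0005,0,0],[0.0027,0,0.0008,0,0],[-0.0027,0,0.0013,0,0],[-0.0027,0,0.0017,0,0],[0,0,0.0017,0,0]]' > m.json && python3 -m handwheel m.json| egrep 'pos|ft_force'; done
```

```text
eef_pos: [689.8, -36.5, 270.5]
ft_force: [-1.0, 0.7, -0.5]
eef_pos: [689.8, -36.5, 269.5]
ft_force: [1.0, -0.2, -0.6]
eef_pos: [689.8, -36.5, 268.5]
ft_force: [-0.7, 0.7, -0.1]
eef_pos: [689.8, -36.5, 267.5]
ft_force: [-0.1, 0.3, 0.0]
eef_pos: [689.8, -36.5, 266.5]
ft_force: [-0.9, -0.4, -0.2]
eef_pos: [689.8, -36.5, 265.6]
ft_force: [-0.1, -0.7, -0.0]
eef_pos: [689.9, -36.5, 264.7]
ft_force: [0.4, -0.2, -0.7]
```

Scaled: -1.6 mm / 600 = -0.0027, 1 mm / 600 = 0.0017.

```bash

for k in 1 2 3 4 5 6; do echo '[[0.0027,0,0.0005,0,0],[0.0027,0,0.0008,0,0],[-0.0027,0,0.0013,0,0],[-0.0027,0,0.0017,0,0],[0,0,0.0017,0,0]]' > m.json && python3 -m handwheel m.json| egrep 'pos|ft_force'; done
```

```text
eef_pos: [689.8, -36.5, 263.6]
ft_force: [-0.1, 0.1, -0.8]
eef_pos: [689.8, -36.5, 262.4]
ft_force: [-0.1, 0.6, -0.5]
eef_pos: [689.8, -36.5, 261.6]
ft_force: [-0.3, 0.6, -1.0]
eef_pos: [689.8, -36.5, 260.5]
ft_force: [0.1, -0.2, -1.1]
eef_pos: [689.8, -36.5, 259.5]
ft_force: [-0.1, -0.1, -1.8]
eef_pos: [689.9, -36.7, 258.9]
ft_force: [-0.3, -1.6, 2.0]
```

Scaled: -1.6 mm / 600 = -0.0027, 1 mm / 600 = 0.0017.

```bash

for k in 1 2 3; do echo '[[0.0027,0,0.0005,0,0],[0.0027,0,0.0008,0,0],[-0.0027,0,0.0013,0,0],[-0.0027,0,0.0017,0,0],[0,0,0.0017,0,0]]' > m.json && python3 -m handwheel m.json| egrep 'pos|ft_force'; done
```

```text
eef_pos: [690.2, -36.7, 258.7]
ft_force: [-0.1, -3.8, 7.5]
eef_pos: [690.5, -36.8, 258.7]
ft_force: [-0.8, -7.3, 13.5]
eef_pos: [690.7, -36.7, 258.6]
ft_force: [-2.2, -6.7, 17.2]
```

It stalls at 258.7, which matches the predicted home height. Before turning I'll check the key's top height (291 expected) and take a look.

```bash
python3 - <<'E'
from h import *
p,d,i=cam("wrist"); P=pts(d,i); t=state()["eef_pos"]
s=d>0; q=P[...,:2]-t[:2]; a=np.array([-.099,.995]); b=np.array([.995,.099])
X=q@a;Y=q@b;m=s&(abs(X)<21)&(abs(Y)<5)
print("key top",np.percentile(P[m][:,2],[5,25,50,75,95]).round(1),m.sum())
for x in range(-20,21,4):
    k=m&(abs(X-x)<2); print(x,k.sum(),np.percentile(P[k][:,2],[10,50,90]).round(1) if k.sum() else "")
m2=s&(abs(X)<28)&(abs(Y)<28)&(P[...,2]>240)&(P[...,2]<248); print("box",np.median(P[m2][:,2]))
c,_,_=cam("scene")
cv2.imwrite("pics/k5.png",np.hstack([cv2.resize(c[190:270,340:430],(450,400),interpolation=2),cv2.resize(p[100:400,200:460],(347,400))])[:,:,::-1])
E
```

```text
key top [239.7 285.2 290.8 291.6 308.7] 2318
-20 21 [290.2 290.7 291. ]
-16 208 [290.3 291.1 291.9]
-12 65 [290.8 291.6 300.6]
-8 33 [300.3 309.4 310.9]
-4 19 [308.3 309.  310.6]
0 2 [314.8 315.1 315.3]
4 223 [290.2 291.2 291.9]
8 276 [290.2 291.3 292.4]
12 265 [290.2 291.3 292.1]
16 344 [239.2 291.  291.9]
20 862 [241.1 281.3 292. ]
box 243.5258815123809
```

View pics/k5.png

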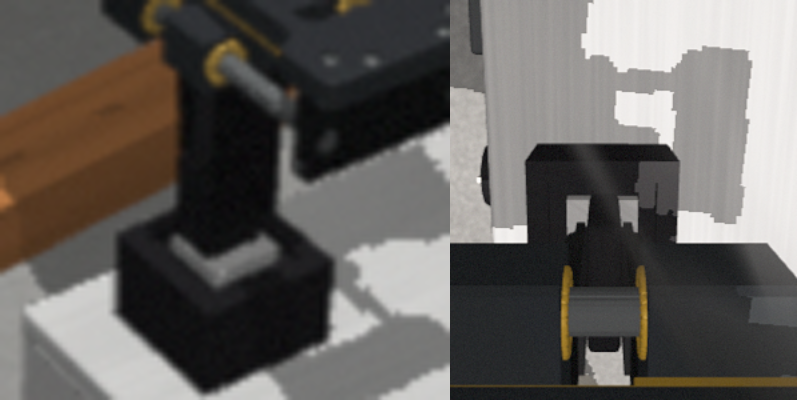

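The key top reads 291.2 and level, and the collar sits on the cylinder, so it is fully home. I'll ease the downward push and turn clockwise.

Scaled: -1.3 mm / 600 = -0.0022, 0.36 rad / 3.1416 = 0.1146.

```bash

echo '[[0,0,-0.0022,0,0],[0,0,-0.0022,0.0191,0],[0,0,-0.0022,0.0509,0],[0,0,-0.0022,0.0828,0],[0,0,-0.0022,0.1146,0]]' > m.json && python3 -m handwheel m.json| egrep 'pos|ft_force|rot'
echo '[[0,0,0,0.0318,0],[0,0,0,0.0637,0],[0,0,0,0.0955,0],[0,0,0,0.1273,0],[0,0,0,0.1592,0]]' > m.json && python3 -m handwheel m.json| egrep 'pos|ft_force|rot'
python3 -c "
from h import *
print(state()['moment'],state()['opening']);go(689.8,-36.5,258.7,1.67-1.77)"
```

```text
eef_pos: [690.1, -36.8, 258.7]
tcp_rot: [3.139, 0.0, 1.305]
ft_force: [-3.6, -1.1, 13.4]
eef_pos: [689.3, -36.5, 258.6]
tcp_rot: [3.141, 0.0, 0.805]
ft_force: [-7.9, -0.1, 13.8]
[-0.07038598  1.51403935  0.0740785 ] 0.10241457999067792
row [ 0.3  0.4 -0.1] turn 0.905 len 0.0 t 28.65 pos [689.3 -36.5 258.6] rot [3.141 0.    0.805] F [-7.9 -0.1 13.8] open 0.102
```

Scaled: 0.5 rad / 3.1416 = 0.1592.

```bash

echo '[[0,0,0,0.0318,0],[0,0,0,0.0637,0],[0,0,0,0.0955,0],[0,0,0,0.1273,0],[0,0,0,0.1592,0]]' > m.json && python3 -m handwheel m.json| egrep 'pos|ft_force|rot'
echo '[[0,0,0,0.0318,0],[0,0,0,0.0637,0],[0,0,0,0.0955,0],[0,0,0,0.1273,0],[0,0,0,0.1273,0]]' > m.json && python3 -m handwheel m.json| egrep 'pos|ft_force|rot'
python3 -c "
from h import *
print(state()['moment'],state()['opening']);go(689.8,-36.5,258.7,1.67-1.77)"
```

```text
eef_pos: [688.8, -35.6, 258.7]
tcp_rot: [-3.14, 0.001, 0.305]
ft_force: [-7.9, 3.2, 15.2]
eef_pos: [688.9, -35.1, 258.6]
tcp_rot: [-3.14, 0.001, -0.096]
ft_force: [-8.8, 5.0, 14.7]
[1.13119695 1.87266879 0.17549803] 0.10422047818336583
row [ 1.   1.3 -0.1] turn 0.004 len 2.0 t 29.48 pos [688.9 -35.1 258.6] rot [-3.14e+00  1.00e-03 -9.60e-02] F [-8.8  5.  14.7] open 0.104
```

Scaled: 0.02 rad / 3.1416 = 0.0064.

```bash

for k in 1 2; do echo '[[0,0,0,0.0064,0],[0,0,0,0.0064,0],[0,0,0,0.0064,0]]' > m.json && python3 -m handwheel m.json| egrep 'pos|ft_force|rot'
python3 -c "
from h import *
print(state()['moment'],state()['opening'])"; done
python3 - <<'E'
from h import *
p,d,i=cam("wrist"); P=pts(d,i); t=state()["eef_pos"]
m=(d>0)&(abs(P[...,2]-291)<2.5)&(np.hypot(P[...,0]-t[0],P[...,1]-t[1])<30)&(p.max(2)<90)
print("keytop",m.sum(),cv2.minAreaRect(P[m][:,:2].astype(np.float32)),np.median(P[m][:,2]))
b=(abs(P[...,2]-244.5)<2.5)&(d>0)&(np.hypot(P[...,0]-t[0],P[...,1]-t[1])<25)&(p.min(2)>110)
if b.sum()>20: print("cyl",b.sum(),cv2.minAreaRect(P[b][:,:2].astype(np.float32)))
E
```

```text
eef_pos: [689.0, -35.1, 258.6]
tcp_rot: [-3.14, 0.001, -0.109]
ft_force: [-8.3, 5.3, 14.7]
[1.16182731 1.80191832 0.28973877] 0.1030032572339068
eef_pos: [689.0, -35.1, 258.6]
tcp_rot: [-3.14, 0.001, -0.129]
ft_force: [-7.3, 5.5, 14.2]
[1.12452287 1.79498582 0.36516444] 0.1018727668759697
keytop 1660 ((690.7704467773438, -38.15699005126953), (39.995697021484375, 19.908777236938477), 3.456557512283325) 291.037678309425
cyl 491 ((697.2313232421875, -35.4199104309082), (13.998796463012695, 26.036405563354492), 3.8673675060272217)
```

The turning moment rises steeply (0.18 to 0.37 N m), so the lock is on its stop. The cylinder's edge at 3.9° fits a turn of 1.6 rad from 5.7°, and the key top is still at 291. I'm handing it in.

```bash
python3 -c "
from cell import *
print(job_done())"
```

```text
the job is handed in; nothing more can be done
None
```

I handed the job in with the oven door shut and the oven key fully home, gripped and held turned a quarter clockwise; the other two keys, the cup and the spatula were never touched (no verdict came back).

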